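Lay out driver housings and load the soldered boards

ROBOT

A 6-joint arm with a two-finger parallel gripper is mounted at the origin on the work surface. World frame = base frame: x ahead of the robot, y to its left, z up, the work surface at z = 0. Lengths are in mm, angles in rad, forces in N, time in s.
With the tool pointing down it reaches from about 250 to 725 mm from the base axis. Payload 4 kg.
Tool frame: the origin (TCP) lies midway between the tips of the shut fingers; the grasp point (between the pads) lies 19 mm behind it; x points along the fingers, y is the direction in which the jaws open and shut, and the axes are right-handed (so a half turn about x gives the same grasp; the last joint's range is limited). The gripper opens to 85 mm and grips with 20 to 120 N. Pads are 22 mm wide; open, the fingers measure 114 mm over their backs; the gripper's body (76 mm by 85 mm) begins 54 mm behind the grasp point. The pads swing forward as they close: fully open they stand 13 mm farther back than shut.
Start: joints at [1.241, 0.241, 0.005, 1.335, 0, 1.571], TCP at [161.925, 473.054, 231.306] pointing down, gripper open.
Joint ranges: [-2.72, 2.72], [-1.05, 1.87], [-1.09, 1.28], [-1.99, 2.15], [-1.42, 1.44], [-3.14, 3.14]. Speed limits (rad/s): [2.79, 2.79, 3.14, 3.14, 3.14, 3.14].

INTERFACE

Orientations are given as a 3x3 rotation matrix whose columns are the frame's x, y, z axes.
In Python, from cell import bot gives the robot as it stands.
- The arm moves only by the tool servo_tool, never from a script. Its argument "increments" is text: rows parted by semicolons, each of 5 numbers parted by spaces: the gripper's target within -1 to 1 (fully open at 1, half-way at 0, shut at -1), then the shift along the world's x, y, z in cm, then the turn about the world's z in degrees. A call has 1 to 8 rows; each row is the pose to reach, as a shift and turn from the pose commanded when the call began; what a row does not reach only later rows make up. A row lasts 1/8 s, in which the tool goes at most 62.5 mm and 10.7 degrees, less where a joint would pass 70% of its speed; a pose out of reach is approached as far as the arm can. A call with a gripper value outside its range is refused whole. The fingers move at their own pace and stop on an object; the grip force is fixed at half the most. Time passes only in rows, so rows that repeat a pose let the fingers close. It gives the time, the measured TCP pose, the force and the opening at its end, in the units of the state.
- bot.observe(): the state, without advancing time (a new reading comes with each control period).
- bot.camera(name): name is "scene" or "top" or "wrist"; returns the picture (400x640x3 uint8, red, green, blue); there is no depth.
- bot.get_calibration(name): a dict with "intrinsics" (3x3 intrinsics, pixels), "cam_to_world" (4x4, takes a point from camera to world coordinates). Camera axes: x right, y down, z forward; pixel columns grow to the right and rows downward; lengths in mm; the calibration is good to about 2 mm. A picture is of the moment at which its call begins: read the wrist's pose just before it. get_calibration takes no time and is no camera call; for the wrist camera it gives the pose at the moment of the call.
- bot.close_job(): hands the job in, once; it reports no verdict.
The state is a dict: "time": time; "joint_pos": joint angles; "dq": joint speeds; "tau": joint torques, N m; "tcp_pos": TCP position; "ee_rot": TCP orientation; "wrist_force": force on the tool from outside, world axes, zero at the start; "torque": the same for the moment, N m; "grip_width": opening from 0.0 (shut) to 1.0 (fully open).
Only numpy, scipy, OpenCV 4.12 (cv2) and the standard library are available. Lean on these libraries where they do the work, as an engineer would, in place of code of your own. Each camera call takes 0.05 s, during which the arm holds its last target. There are 200 camera calls.

TASK

Tip each of the three black housings that stand on edge over onto its back where it stands, open side up. Flip the toggle clamp on the soldering fixture open, only then lift out the finished board, and lay this board and every loose board from the cardboard flat inside the housings, components up, one to a housing; leave the clamp open and the other things on the bench alone.

Things in the scene. Friction and masses are not known exactly. Their poses are not given: they have to be found in the camera images.
- fixture: soldering fixture, fixed: aluminium plate 250 x 130 mm on four feet, upper side 40 mm above the bench. Origin: on the bench under the plate's centre; own x from the toggle clamp (at x = -60 mm) to the board nest (centre x = +55 mm), z up
- nest (a point): centre of the board nest: where the underside of the clamped board lies, 48 mm above the bench; low black stops round the board reach 53 mm above the bench, 1.5 mm clear of its edges
- clamp_handle (a joint): toggle clamp's handle angle. 0: upright, clamped; 1.15: fully thrown back, away from the board. Snaps over centre at about 0.45 and stays at either end; about 5 N at the grip moves it. Its bar turns 1.5 times as far: level at 0, its rubber foot on the board's end nearest the clamp, standing up when open. Handle pivot: x = -68, z = 82 mm in the fixture's frame
- handle_grip (a point): on the axis of the clamp handle's round red grip (22 mm thick, 70 mm long), 85 mm from the pivot; 167 mm above the bench while clamped. With the clamp open the bar stands over x = -50 mm in the fixture's frame, its end 155 mm above the bench
- card: sheet of cardboard, 110 x 250 x 3 mm, fixed on the bench, under the loose boards. Origin: centre of its underside
- board_a: green circuit board 92 x 44 x 2.4 mm, 0.09 kg; mid-board a block transformer to hold it by, 30 x 30 mm, top 32 mm above the underside; at each short end a grey terminal block 10 mm tall, from 37 mm off centre outwards. Origin: centre of underside; x along length, z up from component side. Starts clamped in the nest, its x along the fixture's x
- board_b: green circuit board 92 x 44 x 2.4 mm, 0.09 kg; mid-board a block transformer to hold it by, 30 x 30 mm, top 32 mm above the underside; at each short end a grey terminal block 10 mm tall, from 37 mm off centre outwards. Origin: centre of underside; x along length, z up from component side. Starts flat on the cardboard; may be absent
- board_c: green circuit board 92 x 44 x 2.4 mm, 0.09 kg; mid-board a block transformer to hold it by, 30 x 30 mm, top 32 mm above the underside; at each short end a grey terminal block 10 mm tall, from 37 mm off centre outwards. Origin: centre of underside; x along length, z up from component side. Starts flat on the cardboard; may be absent
- housing_a: black housing: tray 112 x 64 x 30 mm open on one side, walls and back 3 mm, back plate 132 mm long (10 mm lugs), 0.13 kg; stands on a long edge, 64 mm high, facing anywhere. Origin: centre of the face it stands on. x along its length, z up while standing, y out of the open side (back's outer face y = -15, rim +15 mm): y is up once on its back. Goes over once its top is pushed 20 mm backwards
- housing_a_floor (a point): centre of the inner floor of housing_a, at (0, -12, 32) mm in its frame; inside it measures 106 x 58 mm, 27 mm deep. 3 mm above the bench once the housing lies on its back
- housing_b: black housing: tray 112 x 64 x 30 mm open on one side, walls and back 3 mm, back plate 132 mm long (10 mm lugs), 0.13 kg; stands on a long edge, 64 mm high, facing anywhere. Origin: centre of the face it stands on. x along its length, z up while standing, y out of the open side (back's outer face y = -15, rim +15 mm): y is up once on its back. Goes over once its top is pushed 20 mm backwards
- housing_b_floor (a point): centre of the inner floor of housing_b, at (0, -12, 32) mm in its frame; inside it measures 106 x 58 mm, 27 mm deep. 3 mm above the bench once the housing lies on its back
- housing_c: black housing: tray 112 x 64 x 30 mm open on one side, walls and back 3 mm, back plate 132 mm long (10 mm lugs), 0.13 kg; stands on a long edge, 64 mm high, facing anywhere. Origin: centre of the face it stands on. x along its length, z up while standing, y out of the open side (back's outer face y = -15, rim +15 mm): y is up once on its back. Goes over once its top is pushed 20 mm backwards
- housing_c_floor (a point): centre of the inner floor of housing_c, at (0, -12, 32) mm in its frame; inside it measures 106 x 58 mm, 27 mm deep. 3 mm above the bench once the housing lies on its back
- wood_block: squared softwood block, 70 x 60 x 55 mm; bystander, to be left alone. Origin: centre of underside
- flux_bottle: small bottle, 44 mm across, 100 mm tall; bystander, to be left alone. Origin: centre of underside
- solder_spool: steel reel of solder, 56 mm across, 46 mm tall; bystander, to be left alone. Origin: centre of underside
- screwdriver: screwdriver, 170 mm long, lying; bystander, to be left alone. Origin: centre of underside
- brush: flat brush, 150 mm long, lying; bystander, to be left alone. Origin: centre of underside
- tape_roll: roll of yellow tape, 90 mm across, 20 mm tall; bystander, to be left alone. Origin: centre of underside
- sponge: yellow sponge, 70 x 50 x 18 mm; bystander, to be left alone. Origin: centre of underside
Things that resemble listed ones, but are neither listed nor needed, are in the scene too. What is shaped like the board_c but purple is not meant.

How it is judged:
By the outcome, as a careful person would: the job done as asked, in the order asked, and still so for the second after the job is handed in, with the robot touching nothing.
Of board_b, board_c only 1 to 2 are there at a start; the rules pass over those that are not, and their reading is None.
At some moment in a run one of board_b, board_c may be knocked a few centimetres aside while the robot is not near it.
Once in a run the grip may slacken for a moment while it holds something.
It also fails if it takes over 208 s, if anything falls off the work surface, if the arm or the gripper's body presses on something with over 40 N, if the wrist force passes 120 N, or if a joint passes its speed limit or range.

## Working session

There is one attempt and no reset: what is moved stays moved. The work goes in short steps, Python scripts to look and compute and a tool call to move; the robot and the scene stay as the last step left them, time stands still between calls to the robot, and variables do not carry over. Pictures are saved under pics/ and viewed, about 12 in all and at most 16, crops included, and the job is handed in when it is done.

Besides the shell and the picture viewer there is one more tool, called by a JSON object that holds its "fn" and its "kwargs". servo_tool: Moves the arm, as the interface text tells. Its arguments: {"type":"object","properties":{"increments":{"type":"string"}},"required":["increments"]}

```bash
mkdir -p pics; cat > h.py <<'E'
import numpy as np, cv2
from cell import bot
def snap(n,f,crop=None,scale=1):
    K=bot.get_calibration(n); im=bot.camera(n)
    np.savez('pics/'+f+'.npz',K=K['intrinsics'],T=K['cam_to_world'],im=im)
    o=im[...,::-1]
    if crop: x0,y0,x1,y1=crop; o=o[y0:y1,x0:x1]
    if scale!=1: o=cv2.resize(o,None,fx=scale,fy=scale,interpolation=cv2.INTER_CUBIC)
    cv2.imwrite('pics/'+f+'.png',o); return im
def load(f):
    d=np.load('pics/'+f+'.npz'); return d['K'],d['T'],d['im']
def ray(f,px,z):
    K,T,_=load(f); px=np.atleast_2d(px).astype(float)
    d=np.c_[px,np.ones(len(px))]@np.linalg.inv(K).T@T[:3,:3].T; o=T[:3,3]
    return o+d*((z-o[2])/d[:,2])[:,None]
def proj(f,P):
    K,T,_=load(f); P=np.atleast_2d(P).astype(float)
    c=(P-T[:3,3])@T[:3,:3]; u=c@K.T; return u[:,:2]/u[:,2:]
E
python3 - <<'E'
from h import *
snap('top','top0'); snap('scene','sc0')
for n in('top0','sc0'):
    K,T,_=load(n); print(np.round(K,1),np.round(T,3))
s=bot.observe(); print(s['time'],np.round(s['ee_rot'],2),s['tcp_pos'],s['wrist_force'])
E
```

```text
[[363.1   0.  323.1]
 [  0.  363.1 202.9]
 [  0.    0.    1. ]] [[ 1.90000e-02 -9.81000e-01  1.94000e-01  2.38583e+02]
 [-1.00000e+00 -1.90000e-02 -0.00000e+00 -1.69180e+01]
 [ 4.00000e-03 -1.94000e-01 -9.81000e-01  1.09917e+03]
 [ 0.00000e+00  0.00000e+00  0.00000e+00  1.00000e+00]]
[[372.5   0.  321.9]
 [  0.  372.5 192.1]
 [  0.    0.    1. ]] [[-4.150000e-01  5.140000e-01 -7.510000e-01  1.221377e+03]
 [ 9.090000e-01  2.150000e-01 -3.560000e-01  3.323790e+02]
 [-2.200000e-02 -8.300000e-01 -5.570000e-01  7.007460e+02]
 [ 0.000000e+00  0.000000e+00  0.000000e+00  1.000000e+00]]
0.1 [[-0.    0.32  0.95]
 [-0.    0.95 -0.32]
 [-1.   -0.   -0.  ]] [161.73455673 472.50851373 230.49339992] [-0.53862086  0.8546508   0.89218886]
```

View pics/top0.png

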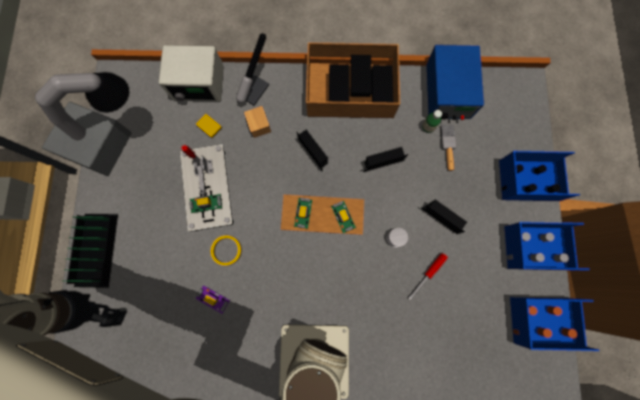

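View pics/sc0.png

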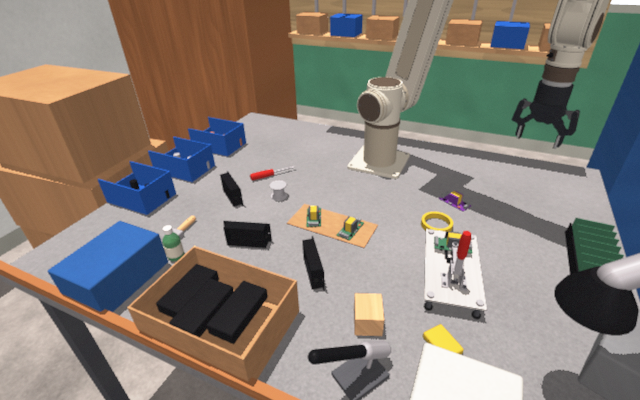

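The top view shows housings at about (313,149), (384,159) and (444,216). Loose boards are at (303,212) and (344,216). The fixture is at (206,188), with its red handle at (186,150). A purple decoy sits at (212,298). Next I zoom in on the housings' facing.

```bash
python3 - <<'E'
from h import *
a=load('top0')[2][...,::-1]; b=load('sc0')[2][...,::-1]
A=cv2.resize(a[120:245,280:480],None,fx=4,fy=4,interpolation=cv2.INTER_CUBIC)
def g(i): return np.clip(255*(i/255.)**.5,0,255).astype(np.uint8)
cv2.imwrite('pics/za.png',g(A))
B=[cv2.resize(b[y:y+70,x:x+70],(266,266),interpolation=cv2.INTER_CUBIC) for x,y in((200,155),(212,200),(278,230))]
cv2.imwrite('pics/zb.png',g(np.hstack(B)))
for p,z in(((313,149),30),((384,159),30),((444,216),30),((303,212),20),((344,216),20),((206,188),40),((186,150),160),((206,202),70),((257,122),50),((398,237),40),((225,250),20),((435,267),10),((432,120),100),((208,125),15),((448,145),10)): print(p,ray('top0',p,z)[0].round())
E
```

```text
(313, 149) [620.  17.  30.]
(384, 159) [ 592. -202.   30.]
(444, 216) [ 418. -379.   30.]
(303, 212) [424.  43.  20.]
(344, 216) [414. -81.  20.]
(206, 188) [487. 334.  40.]
(186, 150) [564. 357. 160.]
(206, 202) [439. 321.  70.]
(257, 122) [697. 191.  50.]
(398, 237) [ 351. -238.   40.]
(225, 250) [305. 270.  20.]
(435, 267) [ 268. -352.   10.]
(432, 120) [ 692. -333.  100.]
(208, 125) [699. 353.  15.]
(448, 145) [ 649. -408.   10.]
```

View pics/za.png

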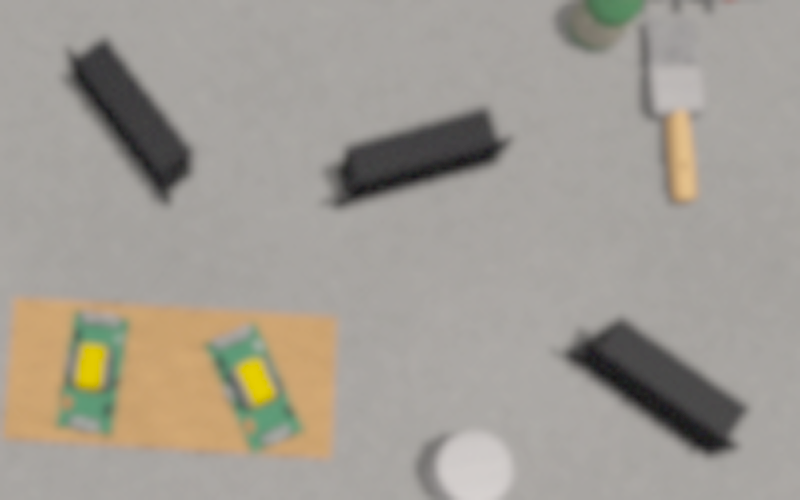

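View pics/zb.png

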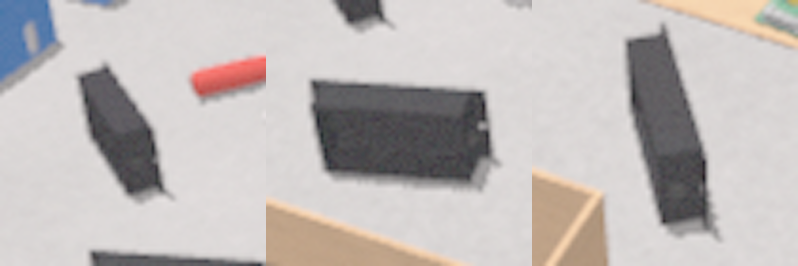

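```bash
python3 - <<'E'
from h import *
pts={'H1':[(168,203),(70,60)],'H2':[(335,203),(508,145)],'H3':[(558,350),(735,447)]}
for k,v in pts.items():
    p=ray('top0',np.array(v)/4+[280,120],0)[:,:2]; d=p[1]-p[0]; m=p.mean(0)
    n=np.array([-d[1],d[0]])/np.linalg.norm(d)
    if k=='H2' and n[0]<0:n=-n
    if k=='H1' and n[0]<0:n=-n
    if k=='H3' and n[0]<0:n=-n
    print(k,p.round(),np.linalg.norm(d).round(),'center',(m+15*n).round(),'open n',n.round(3),'yaw n',np.degrees(np.arctan2(n[1],n[0])).round(1), 'rim',(m+30*n).round(),'floor after',(m-32*n).round())
    # also check predicted corners
    o=m+15*n; t=np.array([n[1],-n[0]])
    c=[[*(o+s*56*t+q*15*n),64] for s in(-1,1) for q in(-1,1)]
    print(((proj('top0',c)-[280,120])*4).round())
E
```

```text
H1 [[559. -12.]
 [677.  69.]] 142.0 center [627.  16.] open n [ 0.567 -0.824] yaw n -55.4 rim [635.   4.] floor after [600.  55.]
[[ 75.  44.]
 [109.  23.]
 [157. 162.]
 [190. 141.]]
H2 [[ 562. -143.]
 [ 612. -280.]] 146.0 center [ 601. -206.] open n [0.939 0.345] yaw n 20.2 rim [ 615. -201.] floor after [ 557. -223.]
[[366. 172.]
 [352. 135.]
 [506. 125.]
 [492.  89.]]
H3 [[ 448. -314.]
 [ 375. -447.]] 151.0 center [ 425. -388.] open n [ 0.877 -0.481] yaw n -28.7 rim [ 438. -395.] floor after [ 384. -365.]
[[605. 347.]
 [624. 312.]
 [745. 423.]
 [763. 387.]]
```

{"fn": "servo_tool", "kwargs": {"increments": "1 0 0 6 0; 1 4 -2 12 5; 1 10 -5 14 10; 1 16 -8 14 15; 1 22 -10 14 20; 1 26 -12 14 25; 1 26 -12 14 25; 1 26 -12 14 25"}}

```text
time: 1.1
tcp_pos: [421.8, 352.8, 370.6]
ee_rot: [[-0.002, -0.105, 0.994], [-0.001, 0.994, 0.105], [-1.0, -0.0, -0.002]]
wrist_force: [-0.9, -0.5, 0.4]
grip_width: 0.999
```

```bash
python3 - <<'E'
from h import *
snap('wrist','w1'); K,T,_=load('w1'); print(K.round(1),T.round(3)); s=bot.observe(); print(s['tcp_pos'].round() if hasattr(s['tcp_pos'],'round') else s['tcp_pos'],s['time'],np.round(s['ee_rot'],3))
E
```

```text
[[345.9   0.  321.5]
 [  0.  345.9 203.4]
 [  0.    0.    1. ]] [[-1.06000e-01  9.45000e-01  3.09000e-01  3.42997e+02]
 [ 9.94000e-01  1.01000e-01  3.10000e-02  3.44897e+02]
 [-2.00000e-03  3.10000e-01 -9.51000e-01  5.13213e+02]
 [ 0.00000e+00  0.00000e+00  0.00000e+00  1.00000e+00]]
[421. 353. 371.] 1.15 [[-0.001 -0.106  0.994]
 [-0.     0.994  0.106]
 [-1.    -0.    -0.001]]
```

View pics/w1.png

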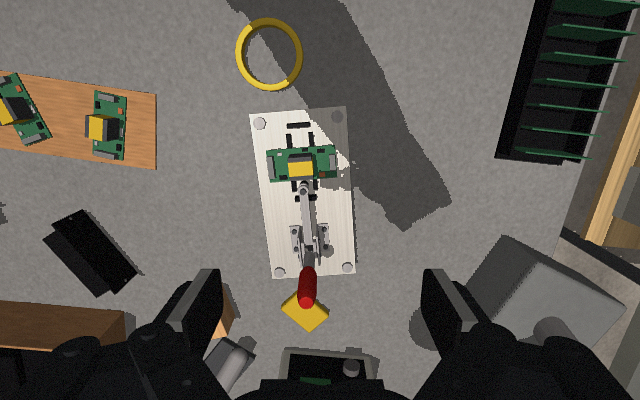

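```bash
python3 - <<'E'
from h import *
b=load('w1')[2][...,::-1]
A=cv2.resize(b[95:285,235:365],None,fx=3.1,fy=3.1,interpolation=cv2.INTER_CUBIC)
B=cv2.resize(b[60:180,0:165],(390,284),interpolation=cv2.INTER_CUBIC)
C=np.zeros_like(A[:,:390]);C[:284,:390]=B
cv2.imwrite('pics/w1z.png',np.hstack([A,C]))
# plate corners at z=40
hsv=cv2.cvtColor(b,cv2.COLOR_BGR2HSV)
p=np.array([(249,114),(346,107),(273,278),(356,273)])
print(ray('w1',p,40).round())
p2=np.array([(260,124),(338,116),(280,272),(348,267)])
print(ray('w1',p2,40).round())
E
```

```text
[[383. 252.  40.]
 [360. 378.  40.]
 [626. 299.  40.]
 [603. 425.  40.]]
[[394. 267.  40.]
 [373. 369.  40.]
 [614. 309.  40.]
 [594. 412.  40.]]
```

View pics/w1z.png

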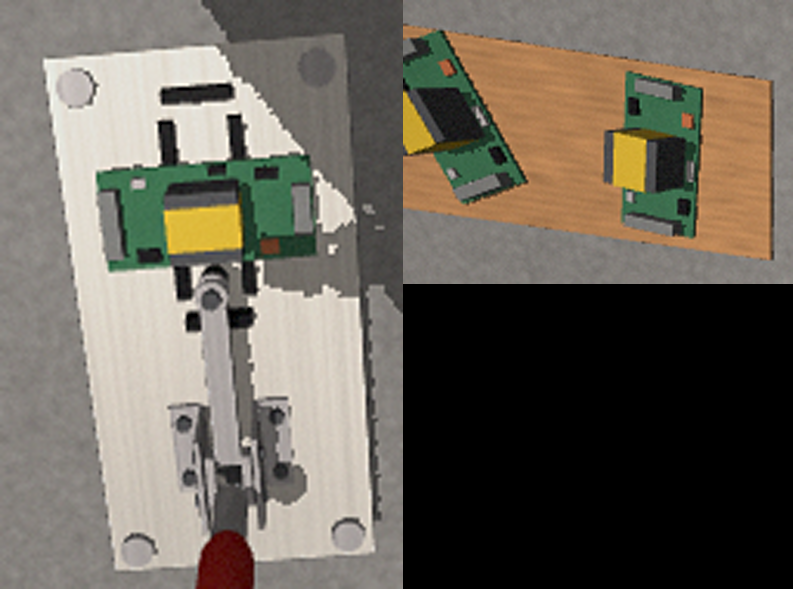

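```bash
python3 - <<'E'
from h import *
c=np.array([493,338.5]); X=np.array([-.982,-.19]); Y=np.array([.19,-.982])
def f(zp,z): 
    p=ray('w1',np.atleast_2d(zp)/3.1+[235,95],z)[:,:2]-c
    return np.c_[p@X,p@Y].round(1)
print('bars z53',f([(162,95),(234,91),(167,122),(235,117),(168,163),(235,155),(184,298),(250,292),(188,322),(254,316)],53))
for z in(50.4,): print('board',z,f([(97,172),(306,153),(110,270),(317,252)],z))
print('trafo top',f([(166,205),(238,200),(170,260),(242,252)],80))
print('foot',f([(212,275),(210,297)],70), 'handle tip', f([(225,535)],190))
E
```

```text
bars z53 [[106.5  14.2]
 [105.6 -16.1]
 [ 95.2  13.4]
 [ 94.8 -15.5]
 [ 77.9  14.9]
 [ 78.9 -14. ]
 [ 17.4  14.7]
 [ 17.7 -14.9]
 [  6.1  14.1]
 [  6.4 -15.7]]
board 50.4 [[ 76.2  46.3]
 [ 76.7 -44.4]
 [ 32.3  46.4]
 [ 32.8 -46.1]]
trafo top [[ 64.9  14.8]
 [ 64.5 -14.7]
 [ 41.8  15.8]
 [ 42.6 -14.4]]
foot [[31.3 -0.2]
 [21.7  1.7]] handle tip [[-28.2  -4.8]]
```

The board in the nest lies crosswise: its long side is along the fixture's y, centred at x≈+54. The clamp is shut. I open the clamp first by pushing the handle back.

{"fn": "servo_tool", "kwargs": {"increments": "-1 3 0 -2 5; -1 7 -1 -4 5; -1 9 -1 -8 5; -1 9 -1 -13 5; -1 9 -1 -18 5; -1 9 -1 -22 5; -1 9 -1 -22 5; -1 9 -1 -22 5"}}

```text
time: 2.15
tcp_pos: [511.9, 344.6, 153.5]
ee_rot: [[0.002, -0.194, 0.981], [0.002, 0.981, 0.194], [-1.0, 0.001, 0.003]]
wrist_force: [-0.7, -0.4, 0.3]
grip_width: -0.002
```

{"fn": "servo_tool", "kwargs": {"increments": "-1 1.5 0.3 0 0; -1 2.5 0.5 0 0; -1 3.5 0.7 0 0; -1 4.5 0.9 0 0; -1 5.5 1.05 0 0; -1 6.5 1.25 0 0; -1 7.3 1.4 -0.3 0; -1 8 1.55 -0.6 0"}}

```text
time: 3.15
tcp_pos: [592.9, 358.6, 145.1]
ee_rot: [[0.001, -0.192, 0.981], [0.0, 0.981, 0.192], [-1.0, -0.0, 0.001]]
wrist_force: [-0.9, 0.1, 0.1]
grip_width: -0.002
```

{"fn": "servo_tool", "kwargs": {"increments": "-1 0 0 0 0; -1 0 0 4 0; -1 0 0 8 0; -1 0 0 13 0; -1 -4 0 18 0; -1 -9 -2 20 0; -1 -14 -3 20 0; -1 -14 -3 20 0"}}

```text
time: 4.15
tcp_pos: [447.7, 327.1, 346.1]
ee_rot: [[-0.002, -0.195, 0.981], [-0.001, 0.981, 0.195], [-1.0, -0.001, -0.002]]
wrist_force: [0.6, -0.2, 0.3]
grip_width: -0.001
```

```bash
python3 - <<'E'
from h import *
snap('wrist','w2')
E
```

```text
(no output)
```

View pics/w2.png

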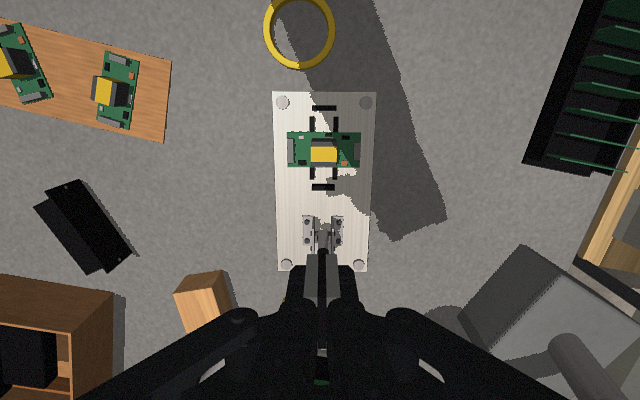

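```bash
python3 - <<'E'
from h import *
p=ray('w2',[(80,180),(138,257)],0)[:,:2]; print('back bottom',p.round(),np.linalg.norm(p[0]-p[1]))
q=ray('w2',[(33,207),(89,275)],64)[:,:2]; print('rim top',q.round(),np.linalg.norm(q[0]-q[1]))
b=load('w2')[2][160:300,20:160,::-1]; cv2.imwrite('pics/w2z.png',np.clip(255*(cv2.resize(b,(560,560))/255.)**.5,0,255).astype(np.uint8))
E
```

```text
back bottom [[560.  -9.]
 [670.  78.]] 139.73741199792352
rim top [[584. -28.]
 [672.  43.]] 112.30977736696777
```

View pics/w2z.png

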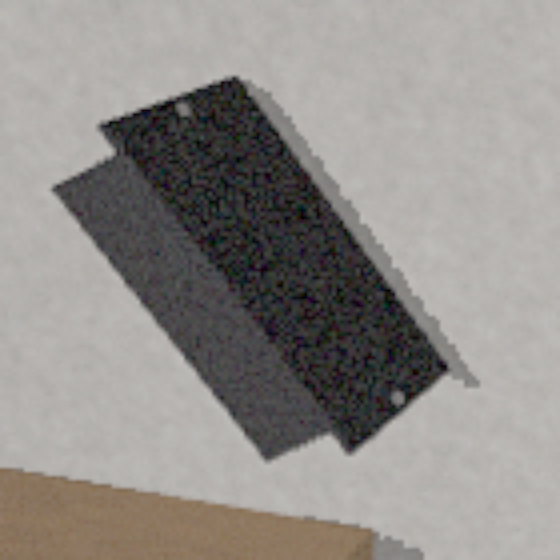

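{"fn": "servo_tool", "kwargs": {"increments": "-1 3 -5 -3 -8; -1 6 -10 -6 -16; -1 9 -15 -9 -24; -1 12 -20 -11 -32; -1 15 -25 -13 -40; -1 18 -30 -15 -50; -1 20.2 -34.7 -16 -60; -1 20.2 -34.7 -16 -62"}}

```text
time: 5.2
tcp_pos: [655.5, -23.6, 182.1]
ee_rot: [[-0.003, 0.781, 0.624], [-0.001, 0.624, -0.781], [-1.0, -0.003, -0.001]]
wrist_force: [-0.2, 0.4, -0.0]
grip_width: 0.0
```

```bash
python3 - <<'E'
from h import *
print(ray('w2',[(115,290)],60),ray('top0',[(305,117),(398,117)],60).round()); s=bot.observe(); print(s['tcp_pos'],np.round(s['ee_rot'],3)[:,1])
E
```

```text
[[691.91497772  76.14890647  60.        ]] [[ 712.   43.   60.]
 [ 717. -241.   60.]]
[655.50208665 -23.55286192 182.09642141] [ 0.781  0.624 -0.003]
```

{"fn": "servo_tool", "kwargs": {"increments": "-1 0 0 -5 0; -1 0 0 -10 0; -1 0 0 -13.4 0; -1 0 0 -13.4 0; -1 -0.6 0.8 -13.4 0; -1 -1.3 1.6 -13.4 0; -1 -1.9 2.3 -13.4 0; -1 -2.5 3.1 -13.4 0"}}

```text
time: 6.2
tcp_pos: [628.9, 13.3, 52.4]
ee_rot: [[0.002, 0.776, 0.631], [0.0, 0.631, -0.776], [-1.0, 0.001, 0.001]]
wrist_force: [0.2, -0.6, 0.1]
grip_width: -0.001
```

{"fn": "servo_tool", "kwargs": {"increments": "-1 -0.6 0.8 0 0; -1 -1.3 1.6 0 0; -1 -1.9 2.3 0 0; -1 -2.5 3.1 0 0; -1 -2.5 3.1 0 0; -1 -2.5 3.1 4 0; -1 -2.5 3.1 9 0; -1 -2.5 3.1 14 0"}}

```text
time: 7.2
tcp_pos: [604.0, 43.2, 192.6]
ee_rot: [[-0.0, 0.776, 0.63], [-0.0, 0.63, -0.776], [-1.0, -0.0, 0.0]]
wrist_force: [0.5, -1.2, -0.2]
grip_width: -0.003
```

{"fn": "servo_tool", "kwargs": {"increments": "-1 -3 -4 4 0; -1 -6 -8 8 0; -1 -9 -12 12 0; -1 -12 -16 16 0; -1 -14 -18 18 0; -1 -14 -18 18 0; -1 -14 -18 18 0"}}

```text
time: 8.07
tcp_pos: [464.1, -136.4, 370.7]
ee_rot: [[-0.0, 0.776, 0.63], [0.0, 0.63, -0.776], [-1.0, 0.0, -0.0]]
wrist_force: [0.1, 0.5, -0.4]
grip_width: 0.002
```

```bash
python3 - <<'E'
from h import *
snap('wrist','w3')
b=load('w3')[2][...,::-1]; cv2.imwrite('pics/w3z.png',np.clip(255*(cv2.resize(b,(800,500),interpolation=cv2.INTER_CUBIC)/255.)**.6,0,255).astype(np.uint8))
E
```

```text
(no output)
```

View pics/w3z.png

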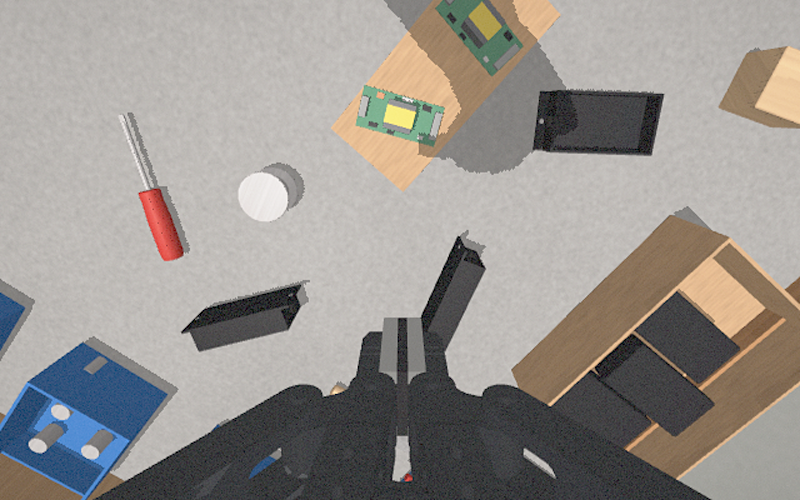

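```bash
python3 - <<'E'
from h import *
R=lambda p,z=64: ray('w3',np.array(p)/1.25,z)[:,:2]
q=R([(198,350),(293,328)]);d=q[1]-q[0];print('H3 rim',q.round(),np.linalg.norm(d),np.degrees(np.arctan2(d[1],d[0])),q.mean(0))
q=R([(485,268),(446,350)]);d=q[1]-q[0];print('H2 rim',q.round(),np.linalg.norm(d),np.degrees(np.arctan2(d[1],d[0])))
print(R([(539,92),(662,95),(653,155),(534,149)],3).round())
E
```

```text
H3 rim [[ 396. -433.]
 [ 466. -338.]] 118.0249379284834 53.37165750261244 [ 431.14386235 -385.46386852]
H2 rim [[ 589. -143.]
 [ 623. -248.]] 110.34750301824901 -71.99932352386634
[[518.  38.]
 [626. 122.]
 [669.  72.]
 [557.  -9.]]
```

{"fn": "servo_tool", "kwargs": {"increments": "-1 3 -1 -2 10; -1 6 -2 -4 20; -1 9 -3 -7 30; -1 12 -4 -10 40; -1 15 -5 -13 50; -1 17.6 -5 -15 60; -1 17.6 -5 -18 70; -1 17.6 -5 -18 70"}}

```text
time: 9.12
tcp_pos: [638.0, -184.3, 185.7]
ee_rot: [[-0.01, -0.327, 0.945], [0.003, 0.945, 0.327], [-1.0, 0.006, -0.008]]
wrist_force: [-0.3, 0.4, -0.3]
grip_width: -0.001
```

{"fn": "servo_tool", "kwargs": {"increments": "-1 0 0 -5 0; -1 0 0 -10 0; -1 0 0 -14 0; -1 0 0 -14 0; -1 -1 -0.35 -14 0; -1 -2 -0.7 -14 0; -1 -3 -1 -14 0; -1 -4 -1.4 -14 0"}}

```text
time: 10.12
tcp_pos: [599.5, -201.0, 52.5]
ee_rot: [[0.002, -0.327, 0.945], [-0.001, 0.945, 0.327], [-1.0, -0.001, 0.001]]
wrist_force: [0.1, 0.4, 1.0]
grip_width: -0.002
```

{"fn": "servo_tool", "kwargs": {"increments": "-1 -1 -0.35 0 0; -1 -2 -0.7 0 0; -1 -3 -1 0 0; -1 -4 -1.4 0 0; -1 -4 -1.4 0 0; -1 -4 -1.4 4 0; -1 -4 -1.4 9 0; -1 -4 -1.4 14 0"}}

```text
time: 11.12
tcp_pos: [560.1, -214.2, 192.6]
ee_rot: [[0.0, -0.328, 0.945], [0.0, 0.945, 0.328], [-1.0, 0.0, 0.0]]
wrist_force: [0.2, -0.2, 0.5]
grip_width: -0.001
```

{"fn": "servo_tool", "kwargs": {"increments": "-1 -1.5 -3 0 -8; -1 -3 -6 0 -16; -1 -5 -10 0 -24; -1 -7 -14 0 -33; -1 -9 -17 0 -43; -1 -10 -19 0 -53; -1 -10 -19 -5 -53; -1 -10 -19 -10 -53"}}

```text
time: 12.12
tcp_pos: [460.6, -405.6, 91.0]
ee_rot: [[0.003, 0.558, 0.83], [-0.002, 0.83, -0.558], [-1.0, -0.0, 0.003]]
wrist_force: [0.3, -0.6, -0.5]
grip_width: -0.002
```

{"fn": "servo_tool", "kwargs": {"increments": "-1 0 0 -4.2 0; -1 0 0 -4.2 0; -1 -0.8 0.55 -4.2 0; -1 -1.6 1.1 -4.2 0; -1 -2.4 1.65 -4.2 0; -1 -3.3 2.2 -4.2 0; -1 -4.1 2.8 -4.2 0; -1 -5 3.3 -4.2 0"}}

```text
time: 13.12
tcp_pos: [409.3, -371.0, 49.4]
ee_rot: [[-0.0, 0.558, 0.83], [0.0, 0.83, -0.558], [-1.0, 0.0, -0.0]]
wrist_force: [0.4, 0.2, -1.5]
grip_width: 0.006
```

{"fn": "servo_tool", "kwargs": {"increments": "-1 -0.8 0.5 0 0; -1 -1.6 1.1 0 0; -1 -1.6 1.1 0 0; -1 -1.6 1.1 5 0; -1 -1 3 11 0; -1 1 7 16 0; -1 3 11 20 0; -1 3 11 20 0"}}

```text
time: 14.12
tcp_pos: [443.3, -260.4, 253.5]
ee_rot: [[0.008, 0.554, 0.832], [-0.004, 0.833, -0.554], [-1.0, 0.001, 0.009]]
wrist_force: [0.6, 0.1, -0.8]
grip_width: -0.003
```

```bash
python3 - <<'E'
from h import *
snap('wrist','w4'); snap('top','t4')
b=load('w4')[2][...,::-1];a=load('t4')[2][110:250,260:500,::-1]
g=lambda i:np.clip(255*(i/255.)**.6,0,255).astype(np.uint8)
cv2.imwrite('pics/w4z.png',g(cv2.resize(b,(800,500),interpolation=cv2.INTER_CUBIC)))
cv2.imwrite('pics/t4z.png',g(cv2.resize(a,None,fx=3,fy=3,interpolation=cv2.INTER_CUBIC)))
E
```

```text
(no output)
```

View pics/w4z.png

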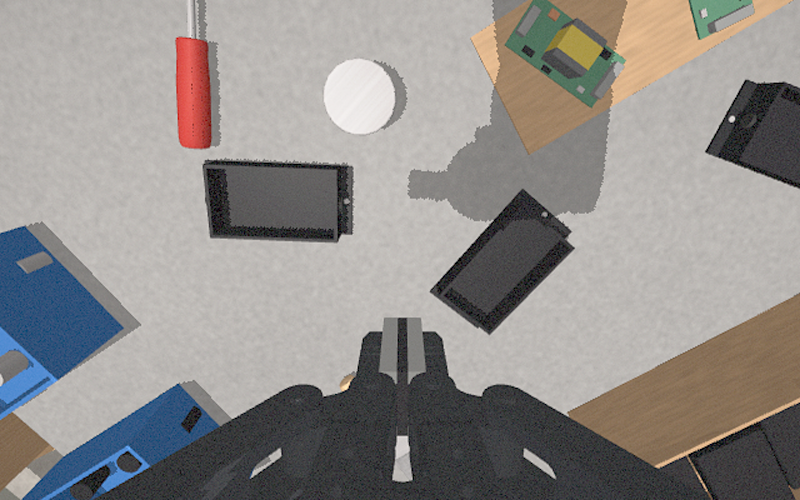

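```bash
python3 - <<'E'
from h import *
def rect(f,P,z):
    q=ray(f,P,z)[:,:2]; c=q.mean(0); L=(q[1]+q[2]-q[0]-q[3])/2; W=(q[2]+q[3]-q[0]-q[1])/2
    print(c.round(1),'L',np.linalg.norm(L).round(1),'W',np.linalg.norm(W).round(1),'angL',np.degrees(np.arctan2(L[1],L[0])).round(1),'angW',np.degrees(np.arctan2(W[1],W[0])).round(1))
s=lambda p:np.array(p)/1.25
rect('w4',s([(204,162),(339,164),(338,242),(210,237)]),30)
rect('w4',s([(432,290),(523,190),(573,247),(490,332)]),30)
rect('w3',s([(548,92),(652,95),(641,155),(542,151)]),30)
# board b/c via green masks
for f in('w3','w4','w2'):
    im=load(f)[2]; hsv=cv2.cvtColor(im,cv2.COLOR_RGB2HSV)
    m=cv2.inRange(hsv,(18,120,90),(35,255,255)); 
    n,l,st,ce=cv2.connectedComponentsWithStats(m)
    for i in range(1,n):
        if st[i,4]>60: print(f,'yellow',st[i],ce[i].round(1),ray(f,ce[i],35)[0].round(1))
E
```

```text
[ 378.9 -349.7] L 112.4 W 66.6 angL 54.8 angW -37.2
[ 539.8 -214. ] L 113.9 W 70.5 angL 107.4 angW 14.5
[582.5  47.6] L 109.1 W 61.0 angL 37.3 angW -51.3
w3 yellow [375   1  26  31 413] [387.7  16.6] [423.4  44.1  35. ]
w3 yellow [307  83  26  20 338] [319.2  93. ] [414.4 -79.2  35. ]
w4 yellow [437  20  45  36 779] [461.4  36.6] [412.2 -80.3  35. ]
w2 yellow [ 263    0   73   69 1228] [298.4  36.9] [315.8 272.2  35. ]
w2 yellow [  0  48  13  30 220] [ 4.1 65.7] [417.7 -75.3  35. ]
w2 yellow [ 94  77  18  29 392] [102.9  90.6] [423.5  43.5  35. ]
w2 yellow [311 146  26  16 392] [323.4 154. ] [447.5 329.3  35. ]
```

View pics/t4z.png

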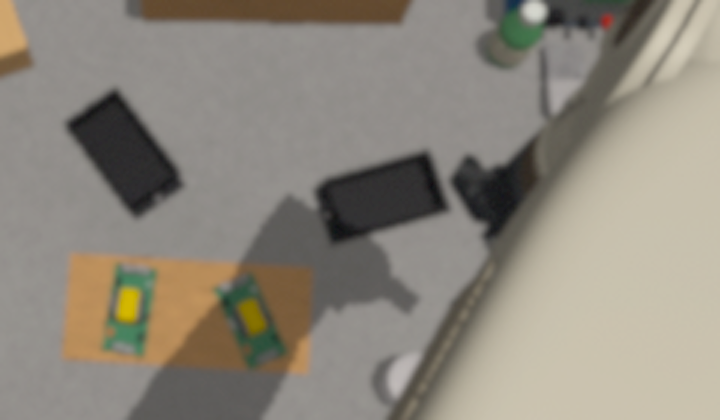

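```bash
cat >> h.py <<'E'
def boards(f,z):
    im=load(f)[2]; hsv=cv2.cvtColor(im,cv2.COLOR_RGB2HSV)
    m=cv2.inRange(hsv,(55,70,30),(90,255,220)); m=cv2.morphologyEx(m,cv2.MORPH_CLOSE,np.ones((5,5)))
    n,l,st,ce=cv2.connectedComponentsWithStats(m)
    for i in range(1,n):
        if st[i,4]>250:
            ys,xs=np.nonzero(l==i); p=ray(f,np.c_[xs,ys],z)[:,:2]
            (c,wh,a)=cv2.minAreaRect(p.astype(np.float32)); 
            if wh[0]<wh[1]: a+=90
            edge=xs.min()<2 or ys.min()<2 or xs.max()>637
            print(f,'board',np.round(c,1),np.round(wh,1),'ang',round((a+90)%180-90,1),'EDGE' if edge else '', 'px',st[i,:4])
E
python3 - <<'E'
from h import *
for f in('w2','w3','w4'): boards(f,5.4)
boards('w2',50.4)
E
```

```text
w2 board [203.6 659.6] [22.1 46. ] ang -78.7 EDGE px [604   0  36  21]
w2 board [414.5 -78.6] [91.5 44.7] ang 23.7 EDGE px [ 0 22 53 77]
w2 board [230.5 668.5] [63.3 21.3] ang 89.8 EDGE px [593  24  47  26]
w2 board [423.9  44.2] [44.6 91.6] ang -6.9  px [96 50 43 80]
w2 board [262.8 675.4] [16.8 76.9] ang -89.9 EDGE px [584  54  56  21]
w2 board [294.7 682.6] [13.  92.1] ang -89.8 EDGE px [574  81  66  18]
w2 board [326.8 690.2] [  8.4 107.8] ang -89.2 EDGE px [564 107  76  17]
w2 board [446.8 329.4] [ 49.  101.1] ang -78.7  px [287 132  74  36]
w2 board [392.3 698.6] [122.4   6. ] ang 89.0  px [547 153  81  20]
w3 board [422.5  43.7] [43.7 92.4] ang -6.9 EDGE px [349   0  69  61]
w3 board [414.2 -79.2] [91.2 43.4] ang 24.3  px [285  68  70  49]
w4 board [413.5 -79. ] [92.4 45.1] ang 24.3 EDGE px [404   0  97  86]
w4 board [459.5  32.9] [50.1 26.9] ang 56.4 EDGE px [551   0  51  31]
w2 board [219.1 627.3] [20.  41.7] ang -78.7 EDGE px [604   0  36  21]
w2 board [410.3 -42.3] [82.9 40.6] ang 23.7 EDGE px [ 0 22 53 77]
w2 board [243.5 635.4] [57.4 19.3] ang 89.8 EDGE px [593  24  47  26]
w2 board [418.9  69.1] [40.5 83. ] ang -6.9  px [96 50 43 80]
w2 board [272.8 641.5] [15.2 69.7] ang -89.9 EDGE px [584  54  56  21]
w2 board [301.8 648.1] [11.8 83.5] ang -89.8 EDGE px [574  81  66  18]
w2 board [330.8 655. ] [ 7.6 97.7] ang -89.2 EDGE px [564 107  76  17]
w2 board [439.6 327.7] [44.5 91.7] ang -78.7  px [287 132  74  36]
w2 board [390.2 662.6] [111.    5.5] ang 89.0  px [547 153  81  20]
```

{"fn": "servo_tool", "kwargs": {"increments": "0.3 -0.5 3 -2 -5; 0.3 -1 6 -4 -10; 0.3 -1.5 9 -6 -15; 0.3 -2 12 -8 -20; 0.3 -2.5 15 -10 -26; 0.3 -2.9 18.1 -12 -32; 0.3 -2.9 18.1 -13 -32; 0.3 -2.9 18.1 -13 -32"}}

```text
time: 15.22
tcp_pos: [409.8, -81.2, 117.9]
ee_rot: [[-0.003, 0.913, 0.408], [0.0, 0.408, -0.913], [-1.0, -0.003, -0.001]]
wrist_force: [0.6, 0.3, 0.1]
grip_width: 0.654
```

```bash
python3 - <<'E'
from h import *
snap('wrist','w5'); boards('w5',5.4)
s=bot.observe(); print(s['tcp_pos'],s['grip_width'],np.degrees(np.arctan2(s['ee_rot'][1][1],s['ee_rot'][0][1])))
im=load('w5')[2]; hsv=cv2.cvtColor(im,cv2.COLOR_RGB2HSV)
m=cv2.inRange(hsv,(18,120,90),(35,255,255)); n,l,st,ce=cv2.connectedComponentsWithStats(m)
print([(st[i],ray('w5',ce[i],35)[0].round(1)) for i in range(1,n) if st[i,4]>200])
E
```

```text
w5 board [423.3  44.5] [44.6 92. ] ang -7.0 EDGE px [341   0 149 110]
w5 board [414.2 -78.6] [91.6 42.9] ang 24.2  px [267 171 122  54]
[410.6370452  -81.45249197 118.720633  ] 0.6469828826441709 24.05546622763262
[(array([ 399,   10,   60,   57, 1734], dtype=int32), array([423.3,  44.5,  35. ])), (array([ 306,  200,   45,   25, 1104], dtype=int32), array([414.7, -79.2,  35. ]))]
```

{"fn": "servo_tool", "kwargs": {"increments": "0.3 0.3 0.2 -4 0; 0.3 0.4 0.2 -8 0; 0.3 0.4 0.2 -10.7 0; 0.3 0.4 0.2 -10.7 0; -1 0.4 0.2 -10.7 0; -1 0.4 0.2 -10.7 0; -1 0.4 0.2 -10.7 0; -1 0.4 0.2 -10.7 0"}}

```text
time: 16.27
tcp_pos: [416.7, -79.1, 13.9]
ee_rot: [[0.004, 0.913, 0.408], [-0.002, 0.408, -0.913], [-1.0, 0.003, 0.003]]
wrist_force: [-0.4, -0.6, 6.4]
grip_width: 0.335
```

{"fn": "servo_tool", "kwargs": {"increments": "-1 0 0 0 0; -1 0 0 0 0; -1 0 0 3 0; -1 0 0 6 0; -1 0 0 10 0; -1 0 0 14 0; -1 0 0 14 0"}}

```text
time: 17.15
tcp_pos: [417.5, -78.8, 155.7]
ee_rot: [[0.008, 0.913, 0.409], [-0.001, 0.409, -0.913], [-1.0, 0.007, 0.004]]
wrist_force: [0.2, 0.4, -1.5]
grip_width: 0.342
```

{"fn": "servo_tool", "kwargs": {"increments": "-1 0.5 -2 2 10; -1 1 -4 4 20; -1 1.5 -7 6 30; -1 2 -10 8 40; -1 2.5 -13 10 50; -1 2.8 -16.6 10 60; -1 2.8 -16.6 10 70; -1 2.8 -16.6 10 80"}}

```text
time: 18.15
tcp_pos: [442.2, -244.6, 250.5]
ee_rot: [[-0.003, -0.248, 0.969], [0.002, 0.969, 0.248], [-1.0, 0.002, -0.002]]
wrist_force: [-0.3, -0.2, -1.1]
grip_width: 0.339
```

{"fn": "servo_tool", "kwargs": {"increments": "-1 0 0 0 2; -1 0 0 0 3; -1 0 0 0 3"}}

```text
time: 18.52
tcp_pos: [442.9, -244.2, 252.1]
ee_rot: [[-0.0, -0.293, 0.956], [0.0, 0.956, 0.293], [-1.0, 0.0, -0.0]]
wrist_force: [-0.6, 0.1, -1.6]
grip_width: 0.342
```

```bash
python3 - <<'E'
from h import *
snap('wrist','w6',scale=1.25)
E
```

```text
(no output)
```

View pics/w6.png

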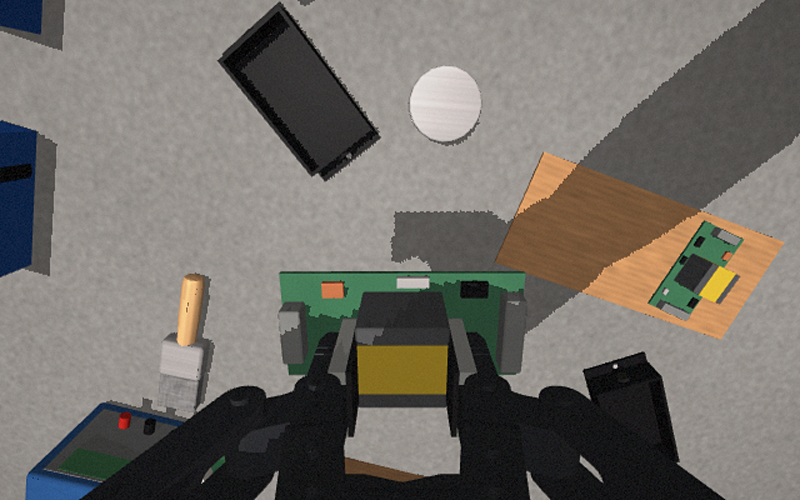

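```bash
python3 - <<'E'
from h import *
R=ray('w6',np.array([(280,272),(525,272),(290,374)])/1.25,245)[:,:2]; print(R.round(1),np.linalg.norm(R[0]-R[1]))
for z in (240,250): print(np.linalg.norm(np.diff(ray('w6',np.array([(280,272),(525,272)])/1.25,z)[:,:2],axis=0)))
s=bot.observe(); print(s['tcp_pos'])
m=R[:2].mean(0); z=np.array([.956,.293]); print('board centre',m+22*z)
# H3 rim in w6
q=ray('w6',np.array([(220,60),(283,3)])/1.25,30)[:,:2]; print(q.round(),np.linalg.norm(q[0]-q[1]), 'centre', q.mean(0)+56*np.array([.588,.809]), q.mean(0)+56*np.array([.574,.819]),np.degrees(np.arctan2(*(q[1]-q[0])[::-1])))
E
```

```text
[[ 433.6 -294. ]
 [ 407.  -207.6]
 [ 475.2 -281. ]] 90.39111413092687
93.4133103356493
87.36891792620452
[ 442.88321257 -244.26056052  252.15036575]
board centre [ 441.31902989 -244.3438463 ]
[[ 371. -413.]
 [ 319. -375.]] 65.05647944207477 centre [ 378.13046652 -349.02668148] [ 377.34646652 -348.46668148] 143.93075411522113
```

{"fn": "servo_tool", "kwargs": {"increments": "-1 -1 -2 0 -8; -1 -2 -4 0 -16; -1 -3 -6 0 -24; -1 -4.5 -8 0 -32; -1 -6.4 -10.6 0 -42; -1 -6.4 -10.6 -4 -52; -1 -6.4 -10.6 -8 -53; -1 -6.4 -10.6 -12 -53"}}

```text
time: 19.58
tcp_pos: [379.0, -350.6, 131.4]
ee_rot: [[0.001, 0.587, 0.809], [-0.001, 0.809, -0.587], [-1.0, -0.0, 0.001]]
wrist_force: [0.7, -0.9, -1.2]
grip_width: 0.34
```

{"fn": "servo_tool", "kwargs": {"increments": "-1 0 0 -1 0; -1 0 0 -1 0"}}

```text
time: 19.82
tcp_pos: [379.0, -350.4, 122.5]
ee_rot: [[-0.0, 0.586, 0.81], [0.0, 0.81, -0.586], [-1.0, 0.0, -0.0]]
wrist_force: [-0.3, -0.4, -0.5]
grip_width: 0.342
```

{"fn": "servo_tool", "kwargs": {"increments": "-1 0 0 -3.5 0; -1 0 0 -7 0; -1 0 0 -9 0; -1 0 0 -10.5 0; -1 0 0 -10.5 0; 0 0 0 -10.5 0; 0 0 0 -10.5 0; 0 0 0 -10.5 0"}}

```text
time: 20.82
tcp_pos: [379.4, -350.9, 18.1]
ee_rot: [[0.001, 0.586, 0.81], [-0.001, 0.81, -0.586], [-1.0, -0.0, 0.002]]
wrist_force: [0.1, -0.4, 0.5]
grip_width: 0.499
```

{"fn": "servo_tool", "kwargs": {"increments": "0 0 0 0 0; 0 0 0 2 0; 0 0 0 5 0; 0 0 0 10 0; 0 -2 2 15 0; 0 -8 7 20 0; 0 -8 7 20 0"}}

```text
time: 21.7
tcp_pos: [297.8, -279.5, 219.4]
ee_rot: [[0.002, 0.586, 0.81], [-0.002, 0.81, -0.586], [-1.0, -0.0, 0.002]]
wrist_force: [0.2, -0.9, 0.5]
grip_width: 0.498
```

```bash
python3 - <<'E'
from h import *
snap('wrist','w7'); boards('w7',5.4)
K,T,_=load('w7'); print(proj('w7',[379,-350,5]))
E
```

```text
w7 board [ 382.1 -351.9] [91.2 38.6] ang 54.2  px [273 248  81  31]
[[312.80582682 260.23088227]]
```

{"fn": "servo_tool", "kwargs": {"increments": "0.3 2 4 0 -8; 0.3 4 8 0 -16; 0.3 6 13 0 -24; 0.3 8 18 0 -32; 0.3 9.5 23 -2 -40; 0.3 11 28 -4 -50; 0.3 12.6 32.3 -7 -60; 0.3 12.6 32.3 -10 -61"}}

```text
time: 22.75
tcp_pos: [426.7, 45.3, 116.6]
ee_rot: [[0.002, 0.993, -0.117], [0.001, -0.117, -0.993], [-1.0, 0.002, -0.001]]
wrist_force: [-1.0, -1.1, 0.3]
grip_width: 0.647
```

{"fn": "servo_tool", "kwargs": {"increments": "0.3 0 0 0 0; 0.3 0 0 0 0"}}

```text
time: 23.0
tcp_pos: [425.4, 42.2, 118.0]
ee_rot: [[0.001, 0.993, -0.12], [-0.0, -0.12, -0.993], [-1.0, 0.001, -0.0]]
wrist_force: [0.0, 0.8, 0.4]
grip_width: 0.648
```

```bash
python3 - <<'E'
from h import *
snap('wrist','w8'); boards('w8',5.4)
s=bot.observe(); print(s['tcp_pos'],s['grip_width'],np.degrees(np.arctan2(s['ee_rot'][1][1],s['ee_rot'][0][1])))
E
```

```text
w8 board [423.6  44.3] [43.6 91.7] ang -6.8  px [258 169 121  55]
[425.85523851  42.0992671  118.46465397] 0.6445302187472582 -6.930405918538589
```

{"fn": "servo_tool", "kwargs": {"increments": "0.3 -0.1 0.1 -4 0; 0.3 -0.2 0.2 -8 0; 0.3 -0.2 0.2 -10.4 0; 0.3 -0.2 0.2 -10.4 0; -1 -0.2 0.2 -10.4 0; -1 -0.2 0.2 -10.4 0; -1 -0.2 0.2 -10.4 0; -1 -0.2 0.2 -10.4 0"}}

```text
time: 24.05
tcp_pos: [424.9, 44.5, 15.2]
ee_rot: [[0.004, 0.993, -0.12], [-0.0, -0.12, -0.993], [-1.0, 0.004, -0.0]]
wrist_force: [0.6, -2.2, 8.0]
grip_width: 0.335
```

{"fn": "servo_tool", "kwargs": {"increments": "-1 0 0 0 0; -1 0 0 0 0; -1 0 0 3 0; -1 0 0 6 0; -1 0 0 10 0; -1 0 0 14 0; -1 0 0 14 0"}}

```text
time: 24.92
tcp_pos: [425.9, 44.9, 157.3]
ee_rot: [[0.009, 0.993, -0.12], [0.001, -0.12, -0.993], [-1.0, 0.009, -0.002]]
wrist_force: [0.2, -0.5, -0.9]
grip_width: 0.338
```

{"fn": "servo_tool", "kwargs": {"increments": "-1 0.5 -4 3 -9; -1 1 -8 6 -18; -1 1.5 -12 9 -27; -1 2 -16 10 -36; -1 2.5 -20 10 -45; -1 3 -25 10 -54; -1 3.6 -28.6 10 -63; -1 3.6 -28.6 10 -66"}}

```text
time: 25.92
tcp_pos: [458.5, -243.8, 251.9]
ee_rot: [[-0.002, 0.288, -0.958], [0.0, -0.958, -0.288], [-1.0, -0.001, 0.001]]
wrist_force: [0.1, 1.1, -0.1]
grip_width: 0.339
```

{"fn": "servo_tool", "kwargs": {"increments": "-1 0 0 0 0; -1 0 0 0 0"}}

```text
time: 26.18
tcp_pos: [458.7, -241.0, 252.9]
ee_rot: [[-0.001, 0.295, -0.955], [0.0, -0.955, -0.295], [-1.0, -0.001, 0.001]]
wrist_force: [-1.2, 0.5, -0.5]
grip_width: 0.335
```

```bash
python3 - <<'E'
from h import *
snap('wrist','w9')
b=load('w9')[2][...,::-1]; cv2.imwrite('pics/w9z.png',np.clip(255*(cv2.resize(b,(800,500),interpolation=cv2.INTER_CUBIC)/255.)**.6,0,255).astype(np.uint8))
s=bot.observe(); print(s['tcp_pos'],s['grip_width'],np.degrees(np.arctan2(s['ee_rot'][1][1],s['ee_rot'][0][1])))
E
```

```text
[ 458.76348445 -240.87958869  253.081162  ] 0.3369640543500889 -72.8157017628659
```

View pics/w9z.png

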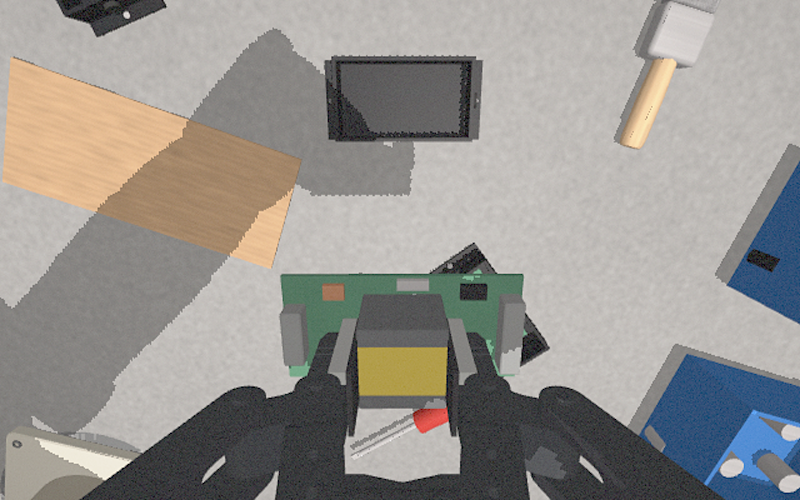

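```bash
python3 - <<'E'
from h import *
P=np.array([(333,56),(472,56),(473,141),(332,140)])/1.25
q=ray('w9',P,30)[:,:2]; print(q.round(1),q.mean(0),np.linalg.norm(q[1]-q[0]),np.linalg.norm(q[2]-q[1]))
d=q[1]+q[2]-q[0]-q[3]; print(np.degrees(np.arctan2(d[1],d[0])))
l=ray('w9',np.array([(325.5,99),(481.5,99)])/1.25,3)[:,:2]; print('lugs',l.round(1),l.mean(0),np.linalg.norm(l[1]-l[0]))
R=ray('w9',np.array([(281,275),(523,275)])/1.25,243.5)[:,:2]; z=np.array([-.955,-.295]); print('board',R.mean(0)+22*z,np.linalg.norm(R[1]-R[0]),'tcp',bot.observe()['tcp_pos'])
E
```

```text
[[ 559.2 -154.2]
 [ 591.1 -256.8]
 [ 531.5 -279.6]
 [ 498.  -169.1]] [ 544.95723839 -214.9332579 ] 107.42829849609635 63.80711506178176
-72.9574634224669
lugs [[ 526.5 -151.8]
 [ 566.  -279.1]] [ 546.2407248  -215.47671629] 133.27113225923705
board [ 459.25370422 -240.885857  ] 90.90120378352633 tcp [ 458.76348445 -240.87958869  253.081162  ]
```

{"fn": "servo_tool", "kwargs": {"increments": "-1 3 0.9 0 0; -1 6 1.8 -3 0; -1 8.7 2.6 -7 0; -1 8.7 2.6 -12 0; -1 8.7 2.6 -16 0; -1 8.7 2.6 -18 0; -1 8.7 2.6 -18 0; -1 8.7 2.6 -18 0"}}

```text
time: 27.22
tcp_pos: [546.8, -215.4, 74.6]
ee_rot: [[0.002, 0.295, -0.956], [-0.001, -0.956, -0.295], [-1.0, 0.001, -0.002]]
wrist_force: [-0.5, -0.1, -0.7]
grip_width: 0.334
```

{"fn": "servo_tool", "kwargs": {"increments": "-1 0 0 -2 0; -1 0 0 -4 0; -1 0 0 -5.6 0; -1 0 0 -5.6 0; 0 0 0 -5.6 0; 0 0 0 -5.6 0; 0 0 0 -5.6 0; 0 0 0 -5.6 0"}}

```text
time: 28.22
tcp_pos: [546.1, -215.5, 17.7]
ee_rot: [[0.001, 0.294, -0.956], [-0.0, -0.956, -0.294], [-1.0, 0.0, -0.001]]
wrist_force: [0.2, 0.5, 0.1]
grip_width: 0.503
```

{"fn": "servo_tool", "kwargs": {"increments": "0 0 0 2 0; 0 0 0 5 0; 0 0 0 10 0; 0 -2 0 15 0; 0 -7 -2 20 0; 0 -10 -3 20 0; 0 -10 -3 20 0; 0 -10 -3 20 0"}}

```text
time: 29.22
tcp_pos: [446.1, -245.5, 217.3]
ee_rot: [[0.001, 0.294, -0.956], [0.0, -0.956, -0.294], [-1.0, 0.0, -0.001]]
wrist_force: [0.3, -1.5, 0.5]
grip_width: 0.502
```

```bash
python3 - <<'E'
from h import *
snap('wrist','w10'); boards('w10',5.4)
E
```

```text
w10 board [ 546.2 -215.3] [44.2 92.1] ang -72.8  px [273  38  99  51]
w10 board [ 377.9 -352.4] [88.  44.7] ang 54.2  px [356 215  75  64]
```

{"fn": "servo_tool", "kwargs": {"increments": "0.3 0 3.5 2 10; 0.3 0 7 3 20; 0.3 0 11 3 30; 0.3 0 15 3 40; 0.3 0 19 3 50; 0.3 0 23 3 60; 0.3 0 26 3 70; 0.3 0 29 3 80"}}

```text
time: 30.28
tcp_pos: [446.2, 46.6, 246.5]
ee_rot: [[-0.001, 0.991, 0.131], [-0.0, 0.131, -0.991], [-1.0, -0.001, -0.0]]
wrist_force: [-0.4, 0.7, 0.7]
grip_width: 0.651
```

{"fn": "servo_tool", "kwargs": {"increments": "0.3 0 3.5 0 10; 0.3 0 7 0 20; 0.3 0 11 0 30; 0.3 0 15 0 40; 0.3 0 19 0 50; 0.3 0 23 0 60; 0.3 0 26 0 70; 0.3 -0.6 28 0 80"}}

```text
time: 31.28
tcp_pos: [439.6, 327.1, 245.7]
ee_rot: [[-0.002, 0.042, 0.999], [-0.001, 0.999, -0.042], [-1.0, -0.001, -0.002]]
wrist_force: [0.9, 0.6, -0.6]
grip_width: 0.647
```

{"fn": "servo_tool", "kwargs": {"increments": "0.3 0 0.3 -2 10; 0.3 0 0.3 -4 14; 0.3 0 0.3 -7 14; 0.3 0 0.3 -7 14; 0.3 0 0.3 -7 14"}}

```text
time: 31.9
tcp_pos: [440.1, 328.3, 177.6]
ee_rot: [[-0.0, -0.193, 0.981], [0.0, 0.981, 0.193], [-1.0, 0.0, 0.0]]
wrist_force: [0.1, -0.1, 0.6]
grip_width: 0.648
```

```bash
python3 - <<'E'
from h import *
snap('wrist','w11'); boards('w11',50.4)
s=bot.observe(); print(s['tcp_pos'],s['grip_width'],np.degrees(np.arctan2(s['ee_rot'][1][1],s['ee_rot'][0][1])),s['joint_pos'])
E
```

```text
w11 board [439.7 327.8] [44.8 93.3] ang -78.8  px [262 165 118  54]
[440.48328019 328.43580927 178.26275388] 0.6476841582668272 101.13636686643616 [6.40672348e-01 3.64143914e-01 3.62096758e-02 1.24127481e+00
 4.26380834e-05 4.46306625e-01]
```

{"fn": "servo_tool", "kwargs": {"increments": "0.3 -0.1 0 -4 0; 0.3 -0.1 0 -8 0; 0.3 -0.1 0 -11.9 0; 0.3 -0.1 0 -11.9 0; -1 -0.1 0 -11.9 0; -1 -0.1 0 -11.9 0; -1 -0.1 0 -11.9 0; -1 -0.1 0 -11.9 0"}}

```text
time: 32.95
tcp_pos: [440.2, 328.4, 60.5]
ee_rot: [[0.003, -0.193, 0.981], [0.002, 0.981, 0.193], [-1.0, 0.002, 0.004]]
wrist_force: [-0.6, -0.2, 6.9]
grip_width: 0.342
```

{"fn": "servo_tool", "kwargs": {"increments": "-1 0 0 0 0; -1 0 0 0 0; -1 0 0 2 0; -1 0 0 4 0; -1 0 0 8 0; -1 0 0 13 0; -1 0 0 18 0; -1 0 0 18 0"}}

```text
time: 33.95
tcp_pos: [441.0, 329.1, 243.7]
ee_rot: [[0.008, -0.193, 0.981], [0.006, 0.981, 0.193], [-1.0, 0.004, 0.009]]
wrist_force: [0.5, 0.1, -0.4]
grip_width: 0.339
```

{"fn": "servo_tool", "kwargs": {"increments": "-1 2 -4 0 -8; -1 4 -8 0 -16; -1 7 -12.5 0 -24; -1 10 -17 0 -32; -1 13 -22 0 -40; -1 16 -27 0 -48; -1 18.5 -31 0 -56; -1 20.5 -34.3 0 -62"}}

```text
time: 34.95
tcp_pos: [643.9, -17.5, 236.5]
ee_rot: [[-0.003, 0.779, 0.627], [0.0, 0.627, -0.779], [-1.0, -0.002, -0.002]]
wrist_force: [0.3, 0.8, -0.7]
grip_width: 0.344
```

{"fn": "servo_tool", "kwargs": {"increments": "-1 0 0 0 0; -1 0 0 0 0; -1 0 0 0 0"}}

```text
time: 35.33
tcp_pos: [643.2, -14.2, 238.1]
ee_rot: [[-0.001, 0.775, 0.632], [0.0, 0.632, -0.775], [-1.0, -0.001, -0.001]]
wrist_force: [0.2, 0.4, -0.5]
grip_width: 0.339
```

```bash
python3 - <<'E'
from h import *
snap('wrist','w12')
b=load('w12')[2][...,::-1]; cv2.imwrite('pics/w12z.png',np.clip(255*(cv2.resize(b,(800,500),interpolation=cv2.INTER_CUBIC)/255.)**.6,0,255).astype(np.uint8))
s=bot.observe(); print(s['tcp_pos'],s['grip_width'],np.degrees(np.arctan2(s['ee_rot'][1][1],s['ee_rot'][0][1])))
E
```

```text
[643.37523838 -14.18370822 238.34711862] 0.33941314535531475 39.21763017579915
```

View pics/w12z.png

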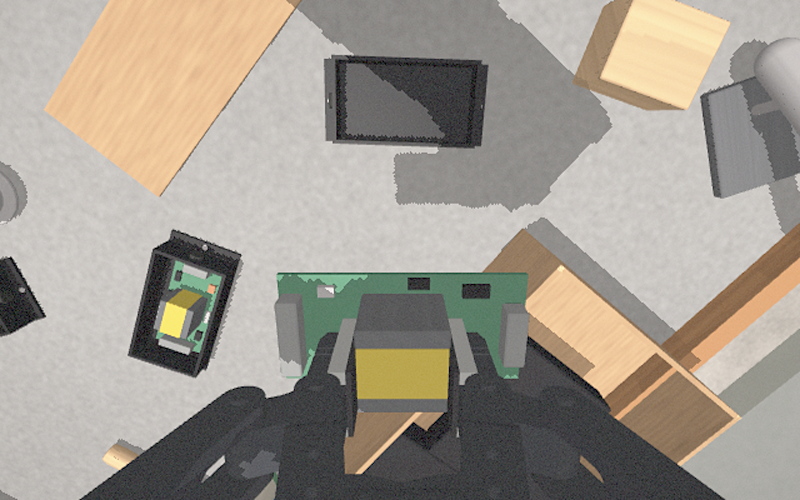

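```bash
python3 - <<'E'
from h import *
P=np.array([(334,57),(480,65),(477,148),(332,142)])/1.25
q=ray('w12',P,30)[:,:2]; d=q[1]+q[2]-q[0]-q[3]; print(q.mean(0),np.linalg.norm(q[1]-q[0]),np.linalg.norm(q[2]-q[1]),np.degrees(np.arctan2(d[1],d[0])))
l=ray('w12',np.array([(325.5,100),(487.5,106)])/1.25,3)[:,:2]; d=l[1]-l[0];print('lugs',l.mean(0),np.linalg.norm(d),np.degrees(np.arctan2(d[1],d[0])))
l=ray('w12',np.array([(326,139),(481,147)])/1.25,0)[:,:2]; d=l[1]-l[0];print('back edge',np.linalg.norm(d),np.degrees(np.arctan2(d[1],d[0])),l.mean(0))
R=ray('w12',np.array([(277,273),(527,273)])/1.25,229)[:,:2]; z=np.array([.632,-.775]); print('board',R.mean(0)+22*z,np.linalg.norm(R[1]-R[0]),'tcp',bot.observe()['tcp_pos'])
E
```

```text
[591.67004324  54.31763196] 108.82304875035227 60.32396202180591 36.69675575642647
lugs [591.44315045  55.92011008] 133.6730543669395 37.27754754781967
back edge 132.60607198346293 36.41879253351897 [609.99694513  29.48005585]
board [643.30729182 -13.26534355] 93.61634532560794 tcp [643.37523838 -14.18370822 238.34711862]
```

{"fn": "servo_tool", "kwargs": {"increments": "-1 -2 2.7 0 -1; -1 -4 5.3 -3 -2; -1 -5.2 6.9 -7 -2; -1 -5.2 6.9 -12 -2; -1 -5.2 6.9 -16 -2; -1 -5.2 6.9 -17 -2; -1 -5.2 6.9 -17 -2; -1 -5.2 6.9 -17 -2"}}

```text
time: 36.38
tcp_pos: [593.7, 53.9, 70.6]
ee_rot: [[0.004, 0.797, 0.603], [0.0, 0.603, -0.797], [-1.0, 0.004, 0.002]]
wrist_force: [0.7, 0.7, -1.3]
grip_width: 0.34
```

{"fn": "servo_tool", "kwargs": {"increments": "-1 0 0 -2 0; -1 0 0 -4 0; -1 0 0 -5.2 0; -1 0 0 -5.2 0; 0 0 0 -5.2 0; 0 0 0 -5.2 0; 0 0 0 -5.2 0; 0 0 0 -5.2 0"}}

```text
time: 37.38
tcp_pos: [592.1, 53.6, 16.7]
ee_rot: [[0.001, 0.798, 0.603], [0.0, 0.603, -0.798], [-1.0, 0.001, 0.0]]
wrist_force: [-0.4, -0.4, 0.0]
grip_width: 0.5
```

{"fn": "servo_tool", "kwargs": {"increments": "0 0 0 2 0; 0 0 0 5 0; 0 0 0 10 0; 0 0 0 15 0; 0 -4 -4 20 0; 0 -8 -8 24 0; 0 -12 -10 26 0; 0 -12 -10 26 0"}}

```text
time: 38.38
tcp_pos: [470.7, -48.0, 279.6]
ee_rot: [[0.005, 0.799, 0.601], [-0.001, 0.601, -0.799], [-1.0, 0.004, 0.004]]
wrist_force: [-0.1, 0.8, -0.1]
grip_width: 0.498
```

{"fn": "servo_tool", "kwargs": {"increments": "0 -3 3 2 10; 0 -6 6 4 20; 0 -9 9 4 30; 0 -12 12 4 40; 0 -14 13 4 50; 0 -14 13 4 60; 0 -14 13 4 60"}}

```text
time: 39.25
tcp_pos: [332.0, 84.2, 315.9]
ee_rot: [[-0.0, -0.123, 0.992], [0.0, 0.992, 0.123], [-1.0, 0.0, -0.0]]
wrist_force: [0.4, 0.1, 0.2]
grip_width: 0.498
```

```bash
python3 - <<'E'
from h import *
snap('wrist','w13',scale=1.25); boards('w13',5.4); snap('top','t13')
a=load('t13')[2][100:320,170:500,::-1]; cv2.imwrite('pics/t13z.png',np.clip(255*(cv2.resize(a,None,fx=2.4,fy=2.4,interpolation=cv2.INTER_CUBIC)/255.)**.7,0,255).astype(np.uint8))
E
```

```text
w13 board [ 548.7 -220.3] [44.  82.3] ang -73.1  px [ 67 256  63  29]
w13 board [593.5  54.7] [91.1 41.5] ang 37.4  px [272 290  36  55]
w13 board [ 772.3 -385.7] [23.9 62.4] ang -9.0 EDGE px [  0 365  16  29]
```

View pics/w13.png

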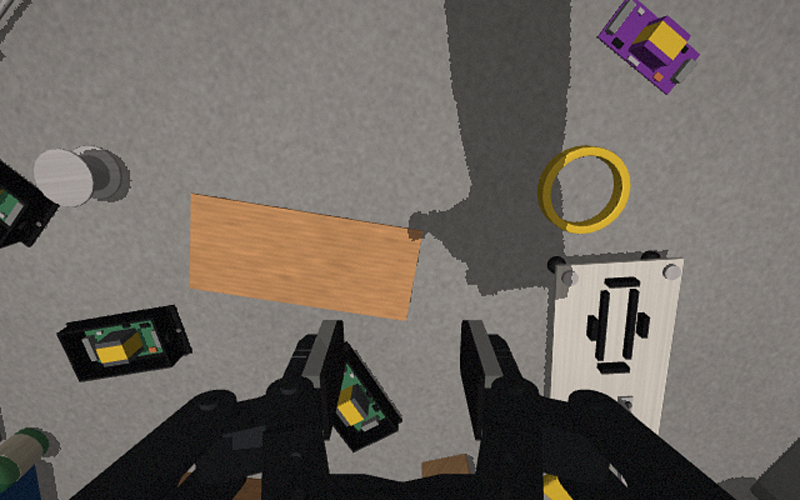

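View pics/t13z.png

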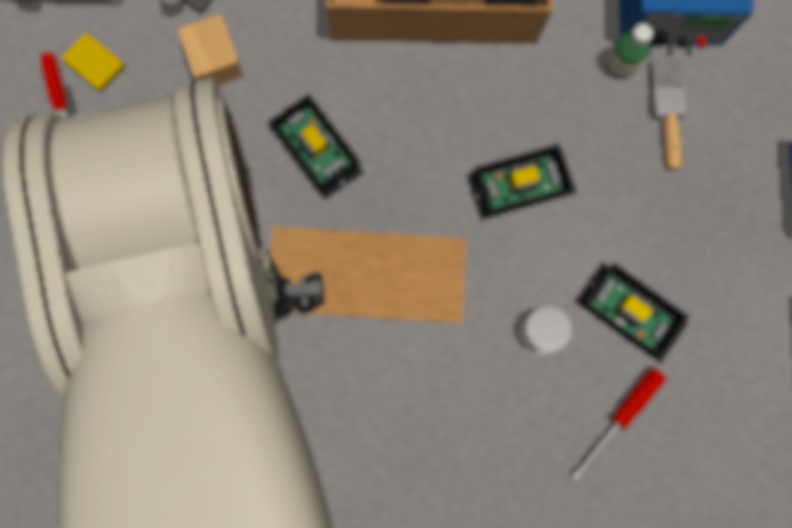

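The three housings lie open side up, each with a green board flat inside. The card and the nest are empty. The red handle is thrown back, and the bystanders are where they were. I hand the job in.

```bash
python3 -c "
from cell import bot
s=bot.observe(); print(s['time'],s['tcp_pos'],s['wrist_force']); print(bot.close_job())"
```

```text
39.35 [332.17977579  83.79555037 315.94552071] [ 0.07710443  0.41209274 -0.01299623]
the job is handed in; nothing more can be done
None
```

The job is done and handed in at 39 s of robot time.

- **Clamp:** I pushed the handle open before touching the finished board and left it open. The last top view shows the handle still thrown back.
- **Housings:** I tipped all three onto their backs where they stood, open side up.
- **Boards:** Each housing now holds one board, flat and components up. Both loose boards were present, and the third is the finished board from the fixture.

**Last checks:** in the final pictures all three housings hold a board, the card and the nest are empty, and the bystanders and the purple decoy look untouched. After each release, the measured board positions were within about 3 mm of the housing centres and about 1° of their angles. The arm was well clear when I handed in.

**Disagreements and weak readings:**
- The board in the fixture lay across it (long side along the fixture's y), although the task says its x runs along the fixture's x. I went by the image.
- The last look at one housing gave a reading about 5 mm off (82 mm length instead of 92). I took this to be the housing wall hiding part of the board, because the closer look just after placing it agreed to within 1 mm.

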